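# Shim the rocking bench scale

## Robot

A 7-joint arm with a two-finger parallel gripper is mounted at the origin on a cart in front of the work surface, level with it; the furniture and walls round the work are solid. World frame = base frame: x ahead of the robot, y to its left, z up, the work surface at z = 0. Lengths are in m, angles in rad, forces in N, time in s.
With the tool pointing down it reaches from about 0.425 to 1.025 m from the base axis. Payload 9.4 kg.
Tool frame: the origin (TCP) lies on the centre line of the jaws, within the pads' length; the fingertips stand 11 mm ahead of it and the grasp point (between the pads) lies 8 mm behind it; y points along the fingers, x is the direction in which the jaws open and shut, and the axes are right-handed (so a half turn about y gives the same grasp; the last joint's range is limited). The gripper opens to 93 mm and grips with 3 to 60 N. Pads are 15 mm wide; open, the fingers measure 128 mm over their backs; the gripper's body (75 mm by 188 mm) begins 65 mm behind the grasp point.
Start: joints at [1.069, 0.599, -0.003, 1.599, 0.002, 0.943, -0.08], TCP at [0.299, -0.661, 0.23] pointing down, gripper open.
Joint ranges: [-2.57, 2.57], [-0.35, 1.97], [-1.29, 1.29], [0.11, 2.56], [-1.05, 4.19], [0.11, 1.86], [-2.63, 2.63]. Speed limits (rad/s): [2.22, 2.22, 3.01, 3.01, 3.14, 3.14, 3.14].

## Interface

Orientations are given as a 3x3 rotation matrix whose columns are the frame's x, y, z axes.
In Python, from rig import ctrl gives the robot as it stands.
- The arm moves only by the tool carry_out, never from a script. Its argument "series" is a list that holds one entry, the list of rows, each a list of 7 numbers: the finger opening in m, from 0 to 0.093, then the shift along the tool's x, y, z in m, then the turn, a rotation vector about the tool's x, y, z in degrees. A call has 1 to 10 rows; each row is the pose to reach, as a shift and turn from the pose commanded when the call began, along the tool's axes at that moment; what a row does not reach only later rows make up. A row lasts 1/8 s, in which the tool goes at most 62.5 mm and 10.7 degrees, less where a joint would pass 70% of its speed; a pose out of reach is approached as far as the arm can. A call with a gripper value outside its range is refused whole. The fingers move at their own pace and stop on an object; the grip force is fixed at half the most. Time passes only in rows, so rows that repeat a pose let the fingers close. It gives the time, the measured TCP pose, the force and the opening at its end, in the units of the state.
- ctrl.sense(): the state, without advancing time (a new reading comes with each control period).
- ctrl.read_camera(name): name is "scene" or "top"; returns a dict with "frame" (420x560x3 uint8, red, green, blue), "fx", "fy", "cx", "cy" (pixels), "distortion" ([k1, k2, p1, p2, k3] as OpenCV has them; the pictures are not rectified), "extrinsics" (4x4, takes a point from camera to world coordinates). Camera axes: x right, y down, z forward; pixel columns grow to the right and rows downward; lengths in m; the calibration is good to about 2 mm. A picture is of the moment at which its call begins. There is no depth.
- ctrl.finish_job(): hands the job in, once; it reports no verdict.
The state is a dict: "time_s": time; "joint_pos": joint angles; "qvel": joint speeds; "joint_efforts": joint torques, N m; "tcp_pos": TCP position; "eef_rot": TCP orientation; "wrist_force": force on the tool from outside, world axes, zero at the start; "wrist_torque": the same for the moment, N m; "grip_width": finger opening in m.
Only numpy, scipy, OpenCV 4.12 (cv2) and the standard library are available. Lean on these libraries where they do the work, as an engineer would, in place of code of your own. Each camera call takes 0.05 s, during which the arm holds its last target.

## Task

The bench scale rocks because its front right foot, the one nearest the yellow wedge, is seized too short. With the fingertips, and without picking anything up, push the wedge in under that foot until the scale no longer rocks, leaving the scale standing level where it is and the other things alone. Then press down with a fingertip on the corner of the steel pan above that foot, firmly but not hard, and finish while still holding it pressed, so that one sees it stand firm.

Things in the scene. Friction and masses are not known exactly. Their poses are not given: they have to be found in the camera images.
- scale: Bench scale, 2 kg: grey case 200x200 mm, its underside 16 mm over the table, square steel pan on top (flat, 60 mm over the table), sloping console in front. Origin on the table under the middle of the case; x to its back, y to its left, z up. Rubber feet 20 mm across at x +-75, y +-80 mm; three stand on the table and hold it level. Shifts if pushed sideways with more than about 10 N.
- loose_sole (a point): Centre of the underside of the short foot, the scale's front right one (x -75, y -80 mm, so 20 mm in from the case's right side); its height is the gap, 4 to 6.5 mm, different at each start. The foot cannot be screwed out.
- loose_corner (a point): Point on top of the pan straight above the short foot, 23 mm in from the pan's front edge and 18 mm from its right edge: the place to press. Unshimmed, 2 to 3 N here rocks the scale down 2 to 3.5 degrees until the foot touches the table; let go, it rocks back. Press with 4 N or more, below 30 N.
- wedge: Loose yellow levelling wedge with black ribs, lying flat right of the scale, thin end roughly towards the short foot. 100 mm long, 46 mm wide, 110 g; top rises evenly from 1.5 mm at the thin end to 15.5 mm at the heel. Origin under its middle; x along it to the thin end (+50 mm), heel face at -50 mm, z up.
- wedge_heel (a point): Middle of the upright heel face of the wedge, 6 mm above the table: the place to push. The wedge slides on the table with under 1 N and jams by friction once it bears on the foot: the push rises over a few mm, 5 N leaves it snug, beyond about 10 N it lifts or shifts the scale.
- jar_gold: Glass jar with gold lid, 62 mm wide, 66 mm tall, bystander; origin under its centre.
- ball_valve: Small steel ball valve with blue lever, 40x130 mm, 62 mm tall, bystander; origin under its centre.
- gasket_white: White gasket ring, 64 mm wide, 8 mm thick, lying flat, bystander; origin under its centre.
- screwdriver: Screwdriver with red grip, 209 mm long, 26 mm thick, lying, bystander; origin under its middle.

How it is judged:
By the outcome, as a careful person would: the job done as asked, in the order asked, and still so for the second after the job is handed in, while the arm keeps its last pose, push and grip.
It also fails if it takes over 48 s, if anything falls off the work surface, if the arm or the gripper's body presses on something with over 40 N, if the wrist force passes 120 N, or if a joint passes its speed limit or range.

## Working session

There is one attempt and no reset: what is moved stays moved. The work goes in short steps, Python scripts to look and compute and a tool call to move; the robot and the scene stay as the last step left them, time stands still between calls to the robot, and variables do not carry over. Pictures are saved under pics/ and viewed, and the job is handed in when it is done.

Besides the shell and the picture viewer there is one more tool, called after "Request:" as name([rows], argument=value, ...), one row to a line, values as JSON. carry_out: Moves the arm, as the interface text tells. Its arguments: {"type":"object","properties":{"series":{"type":"array"}},"required":["series"]}

```bash
ls; mkdir -p pics
python3 - <<'E'
from rig import ctrl
import cv2,numpy as np
s=ctrl.sense()
for k in s: print(k,np.round(s[k],4).tolist())
for n in("scene","top"):
    c=ctrl.read_camera(n); cv2.imwrite(f"pics/{n}0.png",c["frame"][:,:,::-1])
    print(n,[c[k] for k in("fx","fy","cx","cy","distortion")],np.round(c["extrinsics"],4).tolist())
E
```

```text
pics
time_s 0.0
joint_pos [1.0693, 0.6001, -0.0025, 1.6001, 0.0018, 0.9429, -0.0798]
qvel [-0.0002, 0.0004, 0.0007, 0.0018, -0.0003, -0.0004, 0.0003]
joint_efforts [-0.0006, -76.5067, 1.497, -25.2356, -0.0524, 0.0168, 0.0002]
tcp_pos [0.2986, -0.6601, 0.2288]
eef_rot [[0.4122, -0.0008, 0.9111], [-0.9111, 0.0013, 0.4122], [-0.0015, -1.0, -0.0001]]
wrist_force [-0.1847, -0.6566, -0.1606]
wrist_torque [-0.035, 0.058, -0.0372]
grip_width 0.0929
scene [402.13092032667396, 402.13092032667396, 284.7021192354383, 217.26344571725807, array([-0.03717564,  0.        ,  0.        ,  0.        ,  0.        ])] [[-0.512, -0.483, 0.7104, -0.055], [-0.8588, 0.272, -0.434, 0.4841], [0.0164, -0.8323, -0.5541, 0.6242], [0.0, 0.0, 0.0, 1.0]]
top [415.6633527959598, 415.6633527959598, 277.25871913268526, 203.08915199331085, array([-0.04707952,  0.        ,  0.        ,  0.        ,  0.        ])] [[0.0208, -0.9975, 0.0678, 0.5565], [-0.9996, -0.0221, -0.018, 0.0437], [0.0195, -0.0674, -0.9975, 1.2074], [0.0, 0.0, 0.0, 1.0]]
```

View pics/scene0.png

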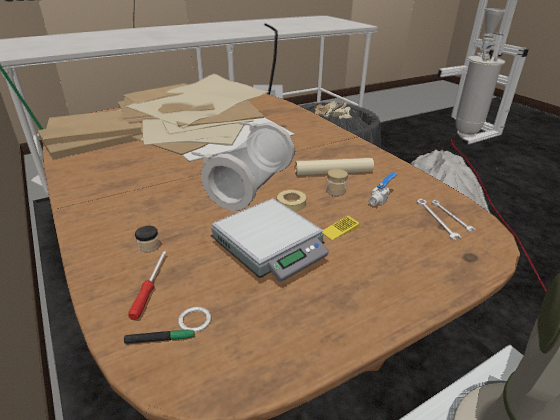

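View pics/top0.png

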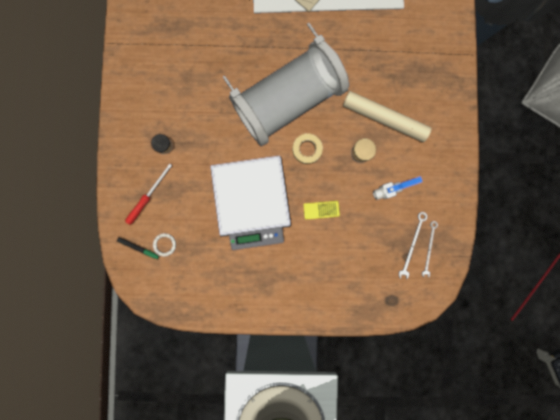

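Run:
```python
import cv2
a=cv2.imread("pics/top0.png")[140:260,195:355]; cv2.imwrite("pics/tc.png",cv2.resize(a,None,fx=5,fy=5,interpolation=cv2.INTER_CUBIC))
a=cv2.imread("pics/scene0.png")[190:290,205:365]; cv2.imwrite("pics/sc.png",cv2.resize(a,None,fx=5,fy=5,interpolation=cv2.INTER_CUBIC))
```

```text
(no output)
```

View pics/tc.png

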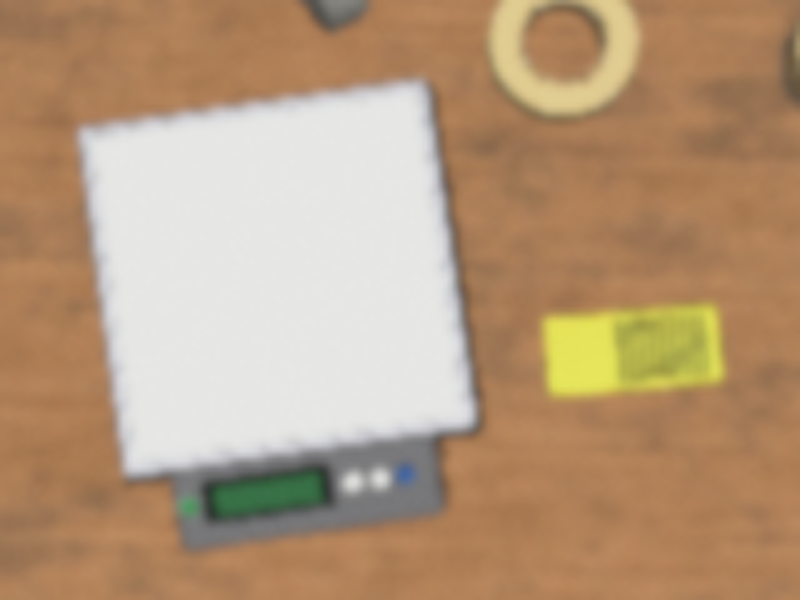

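View pics/sc.png

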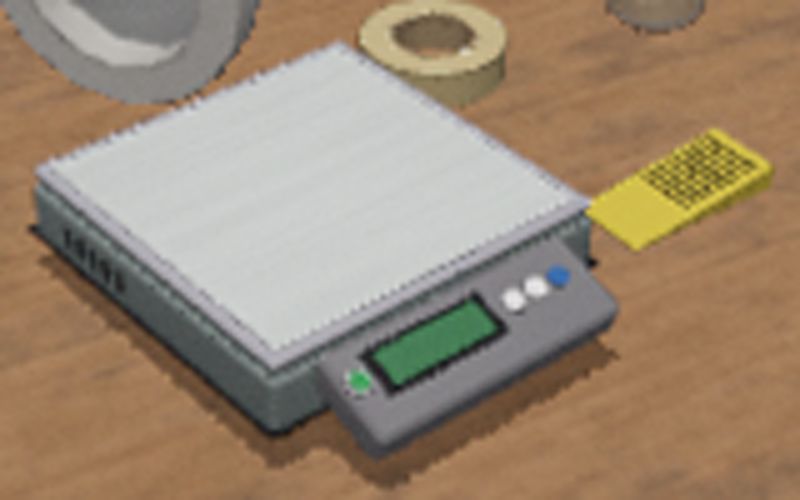

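```bash
cat > h.py <<'E'
import cv2,numpy as np
from rig import ctrl
from scipy.optimize import least_squares
def proj(c,P):
    E=np.linalg.inv(c["extrinsics"]);K=np.array([[c["fx"],0,c["cx"]],[0,c["fy"],c["cy"]],[0,0,1]])
    return cv2.projectPoints(np.array(P,float),cv2.Rodrigues(E[:3,:3])[0],E[:3,3],K,np.array(c["distortion"]))[0][:,0]
def pose(p,P):
    P=np.array(P,float);c,s=np.cos(p[2]),np.sin(p[2])
    return np.c_[p[0]+c*P[:,0]-s*P[:,1],p[1]+s*P[:,0]+c*P[:,1],P[:,2]]
PAN=[[.098,.098,.06],[.098,-.098,.06],[-.098,-.098,.06],[-.098,.098,.06]] # TL TR BR BL
WED=[[.05,-.023,.0015],[.05,.023,.0015],[-.05,.023,.0155],[-.05,-.023,.0155]]
def cam(n): return ctrl.read_camera(n)
def fit(obs,M,x0):
    # obs list of (cam, idx, px)
    f=lambda p: np.concatenate([(proj(c,pose(p,np.array(M)[i]))-px).ravel() for c,i,px in obs])
    r=least_squares(f,x0); return r.x,r.fun.reshape(-1,2)
def crop(px,o,k=5): return (np.array(px,float)+.5)/k-.5+np.array(o)
E
python3 - <<'E'
from h import *
t=cam("top");s=cam("scene")
to=(195,140);so=(205,190)
pt=crop([[79,128],[430,80],[480,430],[125,477]],to); ps=crop([[340,42],[592,207],[277,367],[38,172]],so)
I=[0,1,2,3]
# scene order: back-right? determine: TL(back-left)=?, project
wt=crop([[544,317],[549,396],[724,382],[719,305]],to)
ws=crop([[637,249],[772,168],[716,129]],so)
for ob in ([(t,I,pt)],):
    x,r=fit(ob,PAN,[.55,.1,.1]); print(x,np.degrees(x[2]),r.round(1).tolist())
    print(crop([[0,0]],so), ((proj(s,pose(x,PAN))-so)*5).round().tolist())
x,r=fit([(t,I,wt)],WED,[.5,-.1,1.6]); print(x,np.degrees(x[2]),r.round(1).tolist())
print(((proj(s,pose(x,WED))-so)*5).round().tolist())
E
```

```text
[0.65490527 0.09803991 0.15894869] 9.107088927733962 [[0.3, -0.1], [-0.1, 0.1], [-0.3, -0.2], [0.1, 0.2]]
[[204.6 189.6]] [[36.0, 163.0], [346.0, 36.0], [598.0, 199.0], [275.0, 363.0]]
[ 0.62194651 -0.10591296  1.65847347] 95.0235304468218 [[-0.0, -0.0], [0.1, -0.1], [0.1, 0.3], [-0.1, -0.2]]
[[578.0, 204.0], [636.0, 246.0], [777.0, 162.0], [718.0, 124.0]]
```

```bash
cat > meas.py <<'E'
from h import *
t=cam("top");s=cam("scene")
to=(195,140);so=(205,190)
pt=crop([[79,128],[430,80],[480,430],[125,477]],to); ps=crop([[38,172],[340,42],[592,207],[277,367]],so)
wt=crop([[544,317],[549,396],[724,382],[719,305]],to)
ws=crop([[637,249],[772,168],[716,129]],so)
I=[0,1,2,3]
for u in (0,1):
    x,r=fit([(t,I,pt)]+u*[(s,I,ps)],PAN,[.65,.1,.15])
    w,r2=fit([(t,I,wt)]+u*[(s,[1,2,3],ws)],WED,[.62,-.1,1.65])
    print(x,w,r.round(1).tolist(),r2.round(1).tolist())
    foot=pose(x,[[-.075,-.08,.06]])[0]; 
    c,sn=np.cos(w[2]),np.sin(w[2]);R=np.array([[c,-sn],[sn,c]])
    print("foot",foot,"in wedge",R.T@(foot[:2]-w[:2]),"heel",pose(w,[[-.05,0,.006]]),"wedge in scale deg",np.degrees(w[2]-x[2]))
for n,px,z in(("valve",(385,193),.03),("valve lever end",(422,180),.06),("valve l",(376,196),.03),("tape",(308,148),.03),("jar",(365,150),.03)):
    E=t["extrinsics"];K=np.array([[t["fx"],0,t["cx"]],[0,t["fy"],t["cy"]],[0,0,1]])
    d=E[:3,:3]@np.r_[cv2.undistortPoints(np.array([[px]],float),K,t["distortion"])[0,0],1]
    print(n,E[:3,3]+d*(z-E[2,3])/d[2])
E
python3 meas.py
```

```text
[0.65490527 0.09803991 0.15894869] [ 0.62194651 -0.10591296  1.65847347] [[0.3, -0.1], [-0.1, 0.1], [-0.3, -0.2], [0.1, 0.2]] [[-0.0, -0.0], [0.1, -0.1], [0.1, 0.3], [-0.1, -0.2]]
foot [0.59351312 0.00717735 0.06      ] in wedge [0.11514568 0.01842143] heel [[ 0.62632475 -0.1557209   0.006     ]] wedge in scale deg 85.91644154570726
[0.65452587 0.09951341 0.16383528] [ 0.62207837 -0.10487147  1.6630673 ] [[-0.4, 0.2], [-0.8, 0.1], [-0.7, -0.3], [-0.2, 0.4], [-0.5, -1.1], [0.9, -0.5], [1.2, -1.1], [-0.2, -0.1]] [[-0.4, 0.0], [-0.2, -0.0], [-0.3, 0.1], [-0.5, -0.3], [-0.2, -0.0], [1.0, -0.7], [0.4, -0.6]]
foot [0.59357846 0.00835194 0.06      ] in wedge [0.11536775 0.01794625] heel [[ 0.62668537 -0.15465877  0.006     ]] wedge in scale deg 85.89966714487342
valve [ 0.67238045 -0.28590622  0.03      ]
valve lever end [ 0.70861866 -0.38284862  0.06      ]
valve l [ 0.66314836 -0.25986478  0.03      ]
tape [ 0.79707727 -0.06251823  0.03      ]
jar [ 0.79561213 -0.22741875  0.03      ]
```

Request:
carry_out([
  [[0,-0.029,0.008,0.05,0,-7.7,0],[0,-0.057,0.016,0.1,0,-15.4,0],[0,-0.086,0.024,0.149,0,-23.1,0],[0,-0.115,0.032,0.199,0,-30.8,0],[0,-0.144,0.04,0.249,0,-38.5,0],[0,-0.172,0.048,0.299,0,-46.3,0],[0,-0.201,0.056,0.349,0,-54,0],[0,-0.23,0.064,0.398,0,-61.7,0],[0,-0.258,0.072,0.448,0,-69.4,0],[0,-0.287,0.08,0.498,0,-77.1,0]],
])

```text
time_s: 1.55
tcp_pos: [0.6353, -0.1925, 0.1495]
eef_rot: [[0.979, 0.0, -0.202], [0.202, -0.0, 0.979], [0.0, -1.0, -0.0]]
wrist_force: [1.0, -0.8, 0.3]
grip_width: 0.0011
```

Request:
carry_out([
  [[0,0,0.04,0,0,0,0],[0,0,0.08,0,0,0,0],[0,0,0.11,0,0,0,0],[0,0,0.125,0,0,0,0],[0,0,0.134,0,0,0,0],[0,0,0.134,0,0,0,0]],
])

```text
time_s: 2.3
tcp_pos: [0.6344, -0.1939, 0.0158]
eef_rot: [[0.98, 0.0, -0.198], [0.198, -0.0, 0.98], [0.0, -1.0, -0.0]]
wrist_force: [0.2, 0.2, 0.5]
grip_width: 0.0003
```

```bash
cat > look.py <<'E'
import sys
from h import *
n=sys.argv[1]
t=cam("top");s=cam("scene")
f=lambda im,o,w,h,k:cv2.resize(im[o[1]:o[1]+h,o[0]:o[0]+w,::-1],None,fx=k,fy=k,interpolation=cv2.INTER_CUBIC)
cv2.imwrite(f"pics/t{n}.png",f(t["frame"],(195,140),160,120,5));cv2.imwrite(f"pics/s{n}.png",f(s["frame"],(205,190),160,100,5))
st=ctrl.sense()
for k in("time_s","tcp_pos","wrist_force"): print(k,np.round(st[k],4))
E
python3 look.py 1
```

```text
time_s 2.4
tcp_pos [ 0.6348 -0.194   0.0166]
wrist_force [ 0.8215 -0.4542 -0.2841]
```

View pics/t1.png

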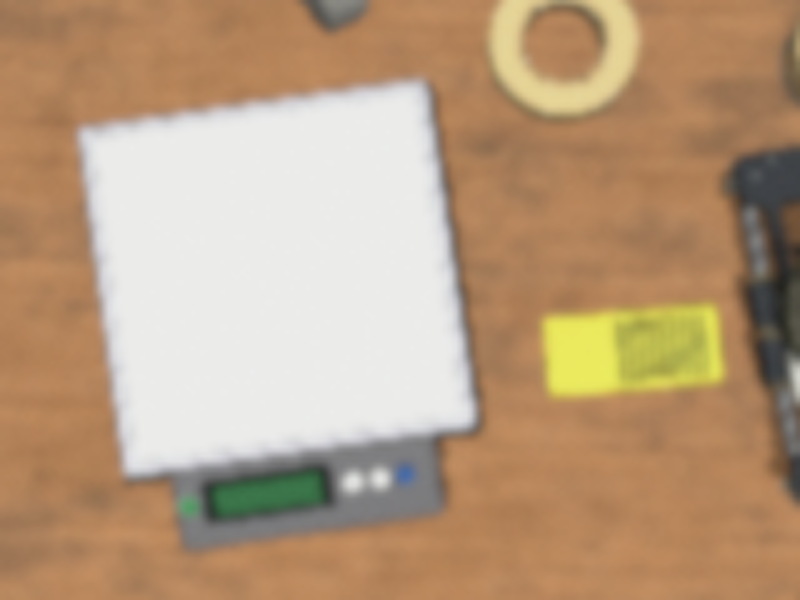

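View pics/s1.png

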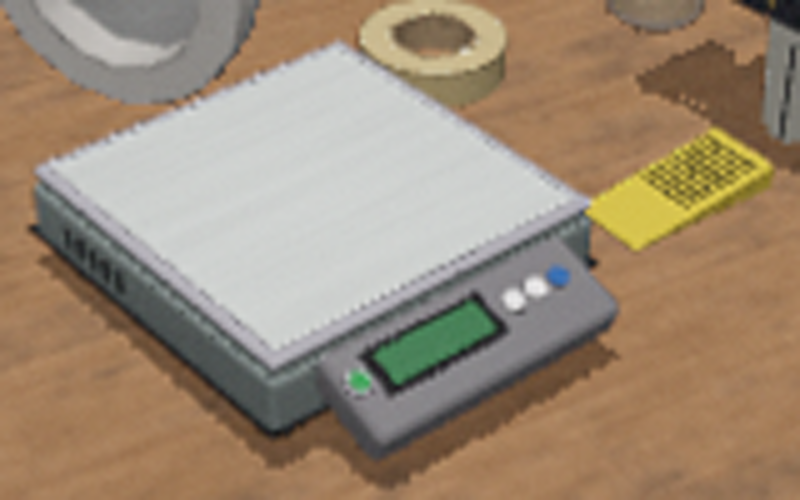

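Request:
carry_out([
  [[0,0,0.001,0.015,0,0,0],[0,0,0.001,0.027,0,0,0],[0,0,0.001,0.033,0,0,0],[0,0,0.001,0.039,0,0,0],[0,0,0.001,0.045,0,0,0],[0,0,0.001,0.051,0,0,0],[0,0,0.001,0.057,0,0,0],[0,0,0.001,0.062,0,0,0],[0,0,0.001,0.062,0,0,0]],
])

```text
time_s: 3.52
tcp_pos: [0.6218, -0.1323, 0.0145]
eef_rot: [[0.98, -0.0, -0.199], [0.199, 0.0, 0.98], [-0.0, -1.0, 0.0]]
wrist_force: [0.7, -0.4, -0.2]
grip_width: 0.0005
```

```bash
python3 look.py 2
```

```text
time_s 3.625
tcp_pos [ 0.6218 -0.1329  0.0145]
wrist_force [0.2963 0.1856 0.3964]
```

View pics/t2.png

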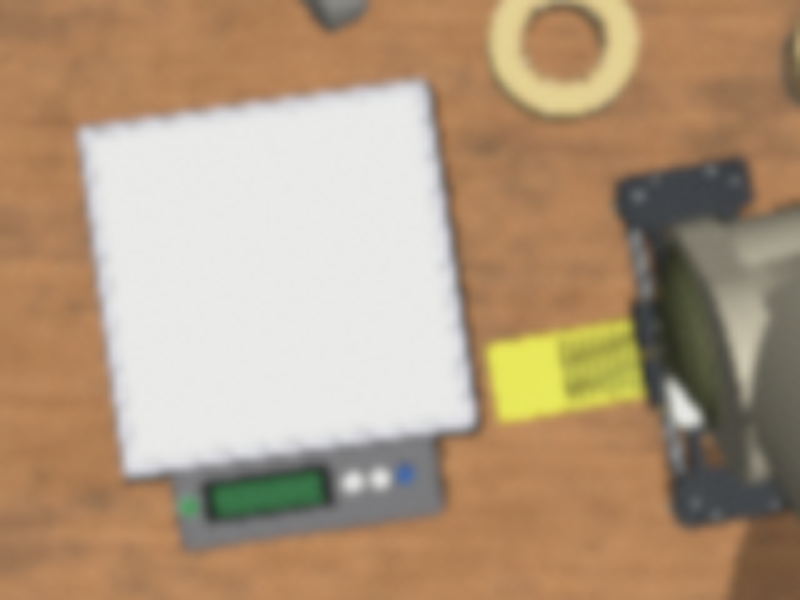

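View pics/s2.png

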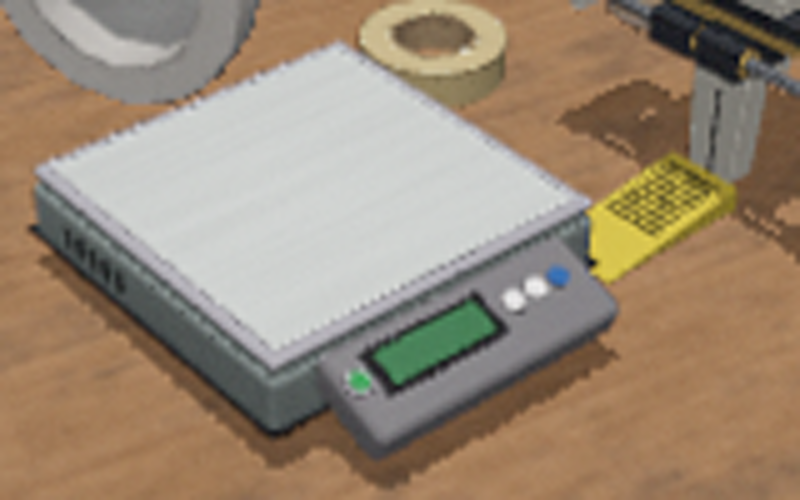

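```bash
cat > m2.py <<'E'
from h import *
import sys,json
t=cam("top")
a=json.loads(sys.argv[1]) # thin far, thin near in crop px
x=[.6547,.0988,.1614]
px=crop(a,(195,140))
f=lambda p:(proj(t,pose(p,WED)[:2])-px).ravel()
w=least_squares(f,[.61,-.05,1.75]).x; print("wedge",w,np.degrees(w[2]),f(w).round(2))
foot=pose(x,[[-.075,-.08,0]])[0]
c,s=np.cos(w[2]),np.sin(w[2]);R=np.array([[c,-s],[s,c]])
print("foot in wedge",R.T@(foot[:2]-w[:2]), "scale y heading",90+np.degrees(x[2]),"heel",pose(w,[[-.05,0,0]]))
print("tcp in wedge",R.T@(np.array(ctrl.sense()["tcp_pos"])[:2]-w[:2]))
print("far/near edge at heel px",((proj(t,pose(w,WED))-(195,140)+.5)*5-.5).round().tolist())
E
python3 m2.py "[[487,343],[499,423]]"
```

```text
wedge [ 0.60970293 -0.07442428  1.73827911] 99.59605674778881 [ 0.02  0.17 -0.02 -0.17]
foot in wedge [0.08375707 0.00224114] scale y heading 99.24753881341148 heel [[ 0.61803797 -0.12372465  0.        ]]
tcp in wedge [-0.05981649 -0.00219052]
far/near edge at heel px [[487.0, 344.0], [499.0, 422.0], [672.0, 396.0], [660.0, 317.0]]
```

Request:
carry_out([
  [[0,0,0,0.006,0,0,0],[0,0,0,0.012,0,0,0],[0,0,0,0.018,0,0,0],[0,0,0,0.023,0,0,0],[0,0,0,0.028,0,0,0],[0,0,0,0.032,0,0,0],[0,0,0,0.035,0,0,0],[0,0,0,0.037,0,0,0],[0,0,0,0.038,0,0,0],[0,0,0,0.038,0,0,0]],
])

```text
time_s: 4.92
tcp_pos: [0.6144, -0.0958, 0.0146]
eef_rot: [[0.98, 0.0, -0.198], [0.198, 0.0, 0.98], [0.0, -1.0, 0.0]]
wrist_force: [-0.3, 0.6, -0.2]
grip_width: 0.0005
```

Request:
carry_out([
  [[0,0,0,0.001,0,0,0],[0,0,0,0.002,0,0,0],[0,0,0,0.002,0,0,0],[0,0,0,0.003,0,0,0],[0,0,0,0.003,0,0,0]],
])

```text
time_s: 5.55
tcp_pos: [0.6138, -0.0928, 0.0146]
eef_rot: [[0.98, -0.0, -0.198], [0.198, 0.0, 0.98], [-0.0, -1.0, 0.0]]
wrist_force: [0.2, 0.1, 0.9]
grip_width: 0.0002
```

```bash
python3 look.py 3
```

```text
time_s 5.65
tcp_pos [ 0.6138 -0.0927  0.0146]
wrist_force [-0.0133  0.2368 -0.4993]
```

View pics/s3.png

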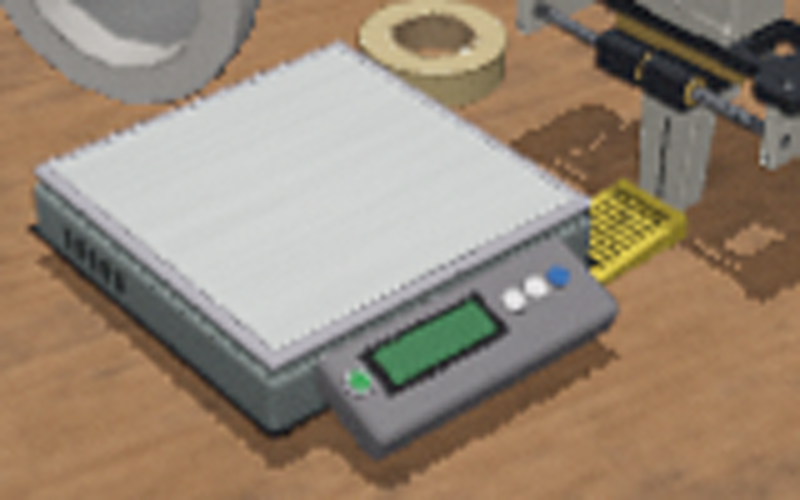

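Request:
carry_out([
  [[0,0,0,0.001,0,0,0],[0,0,0,0.002,0,0,0],[0,0,0,0.002,0,0,0]],
])

```text
time_s: 6.02
tcp_pos: [0.6134, -0.0907, 0.0146]
eef_rot: [[0.98, -0.0, -0.199], [0.199, 0.0, 0.98], [-0.0, -1.0, 0.0]]
wrist_force: [0.1, 0.4, 0.2]
grip_width: 0.0001
```

Request:
carry_out([
  [[0,0,0,0.001,0,0,0],[0,0,0,0.002,0,0,0],[0,0,0,0.002,0,0,0]],
])

```text
time_s: 6.4
tcp_pos: [0.613, -0.0887, 0.0146]
eef_rot: [[0.98, -0.0, -0.199], [0.199, 0.0, 0.98], [-0.0, -1.0, 0.0]]
wrist_force: [0.4, 0.8, -0.1]
grip_width: 0.0003
```

Request:
carry_out([
  [[0,0,0,0.001,0,0,0],[0,0,0,0.002,0,0,0],[0,0,0,0.002,0,0,0]],
])

```text
time_s: 6.78
tcp_pos: [0.6126, -0.0868, 0.0146]
eef_rot: [[0.98, -0.0, -0.199], [0.199, 0.0, 0.98], [-0.0, -1.0, 0.0]]
wrist_force: [-0.1, 0.2, -0.7]
grip_width: 0.0004
```

Request:
carry_out([
  [[0,0,0,0.001,0,0,0],[0,0,0,0.002,0,0,0],[0,0,0,0.002,0,0,0]],
])

```text
time_s: 7.15
tcp_pos: [0.6122, -0.0848, 0.0146]
eef_rot: [[0.98, -0.0, -0.199], [0.199, 0.0, 0.98], [-0.0, -1.0, 0.0]]
wrist_force: [0.2, 0.4, 0.1]
grip_width: 0.0006
```

Request:
carry_out([
  [[0,0,0,0.001,0,0,0],[0,0,0,0.002,0,0,0],[0,0,0,0.002,0,0,0]],
])

```text
time_s: 7.52
tcp_pos: [0.6118, -0.0829, 0.0146]
eef_rot: [[0.98, -0.0, -0.199], [0.199, 0.0, 0.98], [-0.0, -1.0, 0.0]]
wrist_force: [-0.2, 0.6, 0.2]
grip_width: 0.0005
```

Request:
carry_out([
  [[0,0,0,0.001,0,0,0],[0,0,0,0.001,0,0,0]],
])

```text
time_s: 7.78
tcp_pos: [0.6116, -0.082, 0.0146]
eef_rot: [[0.98, -0.0, -0.198], [0.198, 0.0, 0.98], [-0.0, -1.0, 0.0]]
wrist_force: [0.6, 0.3, -0.8]
grip_width: 0.0006
```

Request:
carry_out([
  [[0,0,0,0.001,0,0,0],[0,0,0,0.001,0,0,0],[0,0,0,0.002,0,0,0],[0,0,0,0.002,0,0,0]],
])

```text
time_s: 8.28
tcp_pos: [0.6112, -0.08, 0.0146]
eef_rot: [[0.98, -0.0, -0.198], [0.198, 0.0, 0.98], [-0.0, -1.0, 0.0]]
wrist_force: [0.3, 0.1, 0.1]
grip_width: 0.0005
```

Request:
carry_out([
  [[0,0,0,0.001,0,0,0],[0,0,0,0.001,0,0,0]],
])

```text
time_s: 8.52
tcp_pos: [0.611, -0.079, 0.0146]
eef_rot: [[0.98, -0.0, -0.199], [0.199, 0.0, 0.98], [-0.0, -1.0, 0.0]]
wrist_force: [-0.7, 0.4, -0.4]
grip_width: 0.0006
```

```bash
python3 look.py 4
```

```text
time_s 8.625
tcp_pos [ 0.611  -0.079   0.0146]
wrist_force [-0.7137 -0.5848  0.1889]
```

View pics/s4.png

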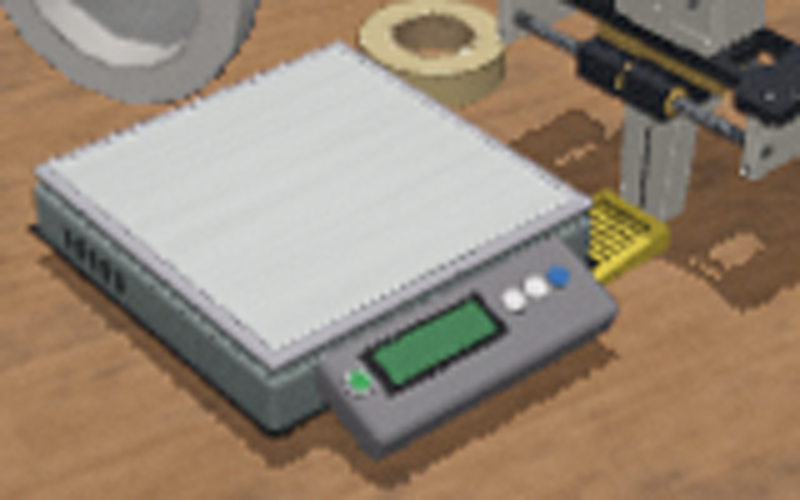

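View pics/t4.png

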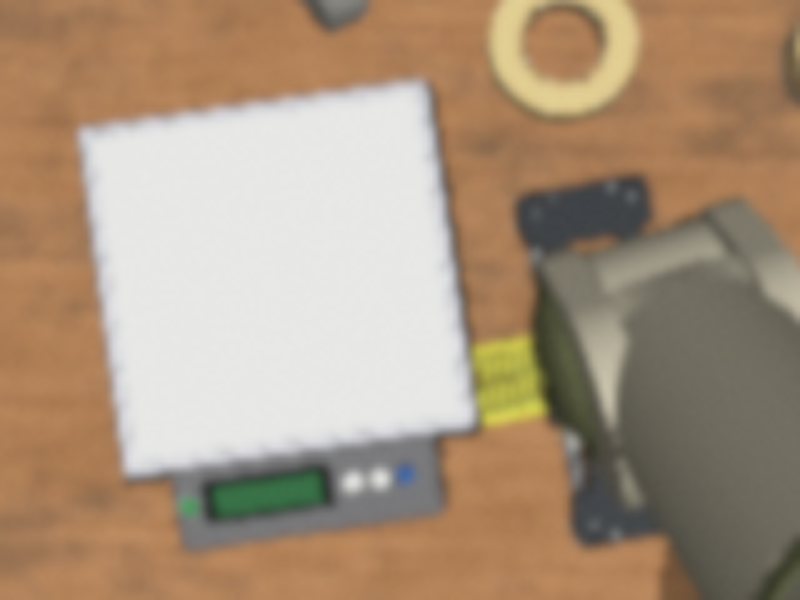

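Scale unmoved (pan right-front corner still at (480,430)), wedge ribs visible at (475-550, 340-425) going straight in. No push force yet; continuing.

Request:
carry_out([
  [[0,0,0,0.001,0,0,0],[0,0,0,0.001,0,0,0]],
])

```text
time_s: 8.88
tcp_pos: [0.6108, -0.0781, 0.0146]
eef_rot: [[0.98, -0.0, -0.198], [0.198, 0.0, 0.98], [-0.0, -1.0, 0.0]]
wrist_force: [0.0, 0.3, 0.1]
grip_width: 0.0005
```

Request:
carry_out([
  [[0,0,0,0.001,0,0,0],[0,0,0,0.001,0,0,0]],
])

```text
time_s: 9.12
tcp_pos: [0.6106, -0.077, 0.0146]
eef_rot: [[0.98, -0.0, -0.198], [0.198, 0.0, 0.98], [-0.0, -1.0, 0.0]]
wrist_force: [0.5, -0.6, -0.3]
grip_width: 0.0005
```

Request:
carry_out([
  [[0,0,0,0.001,0,0,0],[0,0,0,0.001,0,0,0]],
])

```text
time_s: 9.38
tcp_pos: [0.6104, -0.0761, 0.0146]
eef_rot: [[0.98, -0.0, -0.198], [0.198, 0.0, 0.98], [-0.0, -1.0, 0.0]]
wrist_force: [-0.4, -0.2, 0.1]
grip_width: 0.0007
```

Request:
carry_out([
  [[0,0,0,0.001,0,0,0],[0,0,0,0.001,0,0,0]],
])

```text
time_s: 9.62
tcp_pos: [0.6102, -0.0751, 0.0146]
eef_rot: [[0.98, -0.0, -0.198], [0.198, 0.0, 0.98], [-0.0, -1.0, 0.0]]
wrist_force: [0.1, -0.6, 0.5]
grip_width: 0.0005
```

Request:
carry_out([
  [[0,0,0,0.001,0,0,0],[0,0,0,0.001,0,0,0]],
])

```text
time_s: 9.88
tcp_pos: [0.61, -0.0744, 0.0146]
eef_rot: [[0.98, -0.0, -0.198], [0.198, -0.0, 0.98], [-0.0, -1.0, -0.0]]
wrist_force: [0.6, -2.2, -0.2]
grip_width: 0.0006
```

Request:
carry_out([
  [[0,0,0,0.001,0,0,0],[0,0,0,0.001,0,0,0]],
])

```text
time_s: 10.12
tcp_pos: [0.6099, -0.0737, 0.0146]
eef_rot: [[0.98, 0.0, -0.198], [0.198, -0.0, 0.98], [-0.0, -1.0, -0.0]]
wrist_force: [-1.1, -3.0, -1.0]
grip_width: 0.0005
```

Request:
carry_out([
  [[0,0,0,0.001,0,0,0],[0,0,0,0.001,0,0,0]],
])

```text
time_s: 10.38
tcp_pos: [0.6097, -0.0731, 0.0146]
eef_rot: [[0.98, -0.0, -0.198], [0.198, -0.001, 0.98], [-0.0, -1.0, -0.001]]
wrist_force: [-0.2, -4.8, -0.2]
grip_width: 0.0007
```

```bash
python3 look.py 5
```

```text
time_s 10.475
tcp_pos [ 0.6097 -0.0731  0.0146]
wrist_force [ 0.7605 -5.2834  0.3437]
```

View pics/s5.png

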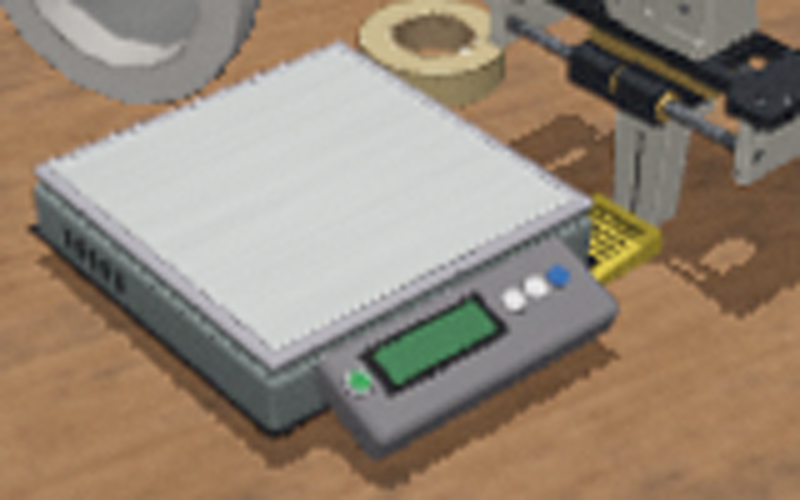

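Request:
carry_out([
  [[0,0,0,-0.004,0,0,0],[0,0,0,-0.01,0,0,0],[0,0,0,-0.025,0,0,0],[0,0,0,-0.035,0,0,0],[0,0,-0.02,-0.035,0,0,0],[0,0,-0.07,-0.035,0,0,0],[0,0,-0.12,-0.035,0,0,0],[0,0,-0.12,-0.035,0,0,0]],
])

```text
time_s: 11.48
tcp_pos: [0.6188, -0.1064, 0.1398]
eef_rot: [[0.98, 0.008, -0.198], [0.198, -0.001, 0.98], [0.007, -1.0, -0.002]]
wrist_force: [0.7, -0.1, -0.5]
grip_width: 0.0004
```

```bash
python3 look.py 6
```

```text
time_s 11.575
tcp_pos [ 0.6167 -0.1066  0.1359]
wrist_force [-0.0735  0.1733  0.4195]
```

View pics/s6.png

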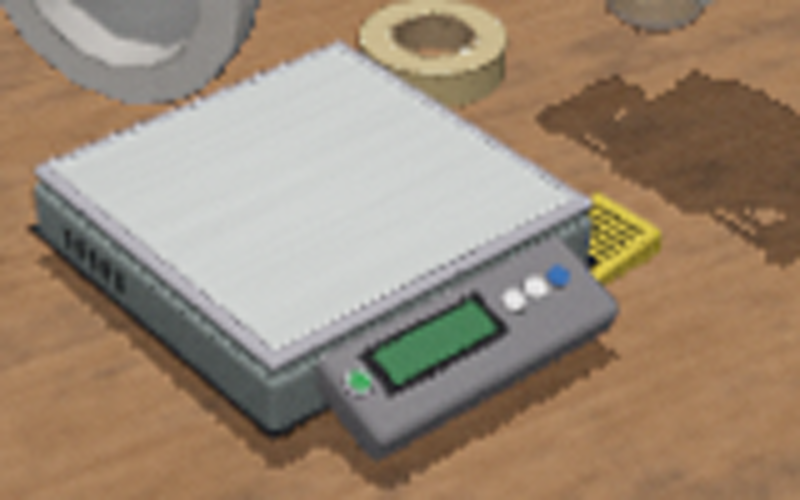

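View pics/t6.png

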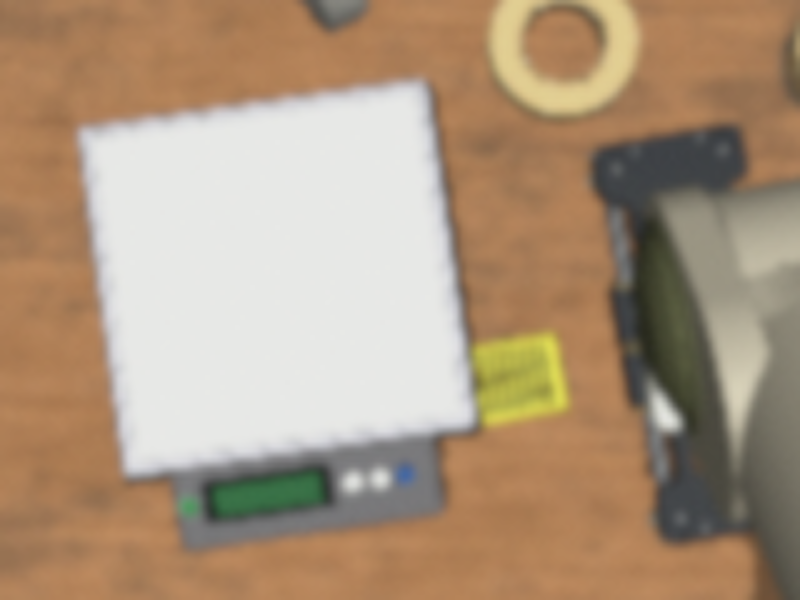

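Request:
carry_out([
  [[0,0,0,0.03,0,0,0],[0,0,0,0.065,0,0,0],[0,0,0,0.1,0,0,0],[0,0,0.02,0.117,0,0,0],[0,0,0.04,0.117,0,0,0],[0,0,0.052,0.117,0,0,0],[0,0,0.055,0.117,0,0,0],[0,0,0.055,0.117,0,0,0]],
])

```text
time_s: 12.58
tcp_pos: [0.5933, 0.0078, 0.0795]
eef_rot: [[0.98, -0.0, -0.198], [0.198, -0.0, 0.98], [-0.0, -1.0, -0.0]]
wrist_force: [0.1, -0.3, 0.1]
grip_width: 0.0006
```

```bash
python3 look.py 7
python3 - <<'E'
from h import *
t=cam("top");px=crop([[567,410],[555,333]],(195,140))
w,r=fit([(t,[2,3],px)],WED,[.6,-.02,1.74]);print(w,np.degrees(w[2]),r)
x=[.6547,.0988,.1614];foot=pose(x,[[-.075,-.08,0]])[0]
c,s=np.cos(w[2]),np.sin(w[2]);print(np.array([[c,s],[-s,c]])@(foot[:2]-w[:2]),foot)
E
```

```text
time_s 12.675
tcp_pos [0.5937 0.0079 0.0801]
wrist_force [ 0.3349 -0.0096  0.8279]
[ 0.59978827 -0.01406006  1.74181285] 99.79852488874499 [[ 0.0314393   0.20720937]
 [-0.03129599 -0.20819115]]
[0.02259351 0.00244816] [0.59353077 0.00778723 0.        ]
```

View pics/s7.png

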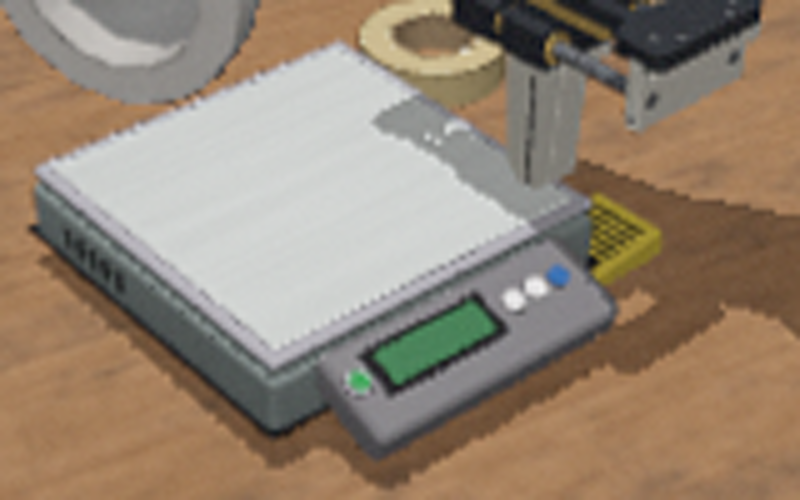

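Request:
carry_out([
  [[0,0,0.004,0,0,0,0],[0,0,0.007,0,0,0,0],[0,0,0.008,0,0,0,0],[0,0,0.009,0,0,0,0],[0,0,0.009,0,0,0,0]],
])

```text
time_s: 13.35
tcp_pos: [0.5932, 0.008, 0.0713]
eef_rot: [[0.98, 0.0, -0.198], [0.198, -0.0, 0.98], [-0.0, -1.0, -0.0]]
wrist_force: [-2.2, 0.0, 9.6]
grip_width: 0.0009
```

Request:
carry_out([
  [[0,0,0.001,0,0,0,0],[0,0,0.001,0,0,0,0]],
])

```text
time_s: 13.6
tcp_pos: [0.5932, 0.008, 0.071]
eef_rot: [[0.98, 0.0, -0.198], [0.198, -0.001, 0.98], [0.0, -1.0, -0.001]]
wrist_force: [-5.4, -0.7, 18.6]
grip_width: 0.0005
```

Request:
carry_out([
  [[0,0,0.001,0,0,0,0],[0,0,0.001,0,0,0,0]],
])

```text
time_s: 13.85
tcp_pos: [0.5932, 0.0079, 0.0709]
eef_rot: [[0.98, 0.001, -0.198], [0.198, -0.001, 0.98], [0.0, -1.0, -0.001]]
wrist_force: [-8.3, -0.5, 28.1]
grip_width: 0.0001
```

Request:
carry_out([
  [[0,0,-0.001,0,0,0,0],[0,0,-0.0017,0,0,0,0],[0,0,-0.0017,0,0,0,0],[0,0,-0.0017,0,0,0,0]],
])

```text
time_s: 14.35
tcp_pos: [0.5932, 0.008, 0.0712]
eef_rot: [[0.98, 0.0, -0.198], [0.198, -0.001, 0.98], [0.0, -1.0, -0.001]]
wrist_force: [-3.9, -1.2, 11.6]
grip_width: 0.0006
```

```bash
python3 look.py 8
python3 - <<'E'
import cv2,numpy as np
from rig import ctrl
for a,b in(("t6","t8"),("s6","s8"),("t0","t8")):
    try:
        A=cv2.imread(f"pics/{a}.png",0).astype(np.float32);B=cv2.imread(f"pics/{b}.png",0).astype(np.float32)
        sl=np.s_[430:600,60:460] if a[0]=="t" else np.s_[150:480,20:420]
        print(a,b,cv2.phaseCorrelate(A[sl].copy(),B[sl].copy()))
    except Exception as e: print(e)
E
```

```text
time_s 14.45
tcp_pos [0.5932 0.008  0.0712]
wrist_force [-3.2611 -1.2367 11.4888]
t6 t8 ((-0.18557491738047815, -0.3172696669431332), 0.22572696304321288)
s6 s8 ((-0.019508646779684113, 0.05306501242674244), 0.8149724087185329)
'NoneType' object has no attribute 'astype'[ WARN:0@0.440] global loadsave.cpp:275 findDecoder imread_('pics/t0.png'): can't open/read file: check file path/integrity
```

View pics/s8.png

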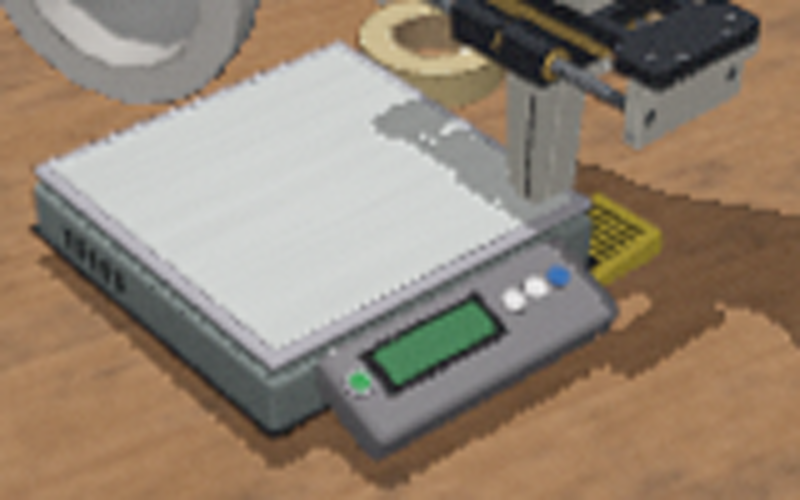

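```bash
python3 -c "
from rig import ctrl
print(ctrl.finish_job()); s=ctrl.sense(); print(s['time_s'],s['tcp_pos'],s['wrist_force'])"
```

```text
the job is handed in; nothing more can be done
None
the job is handed in; nothing more can be done
```

I pushed the wedge in under the short foot with the closed fingertips and handed the job in at about 14.5 s, with a fingertip still pressing the pan corner at about 11.5 N.

- **Wedge:** The push force rose only over the last 3 mm or so. I stopped at about 5 N with the wedge snug. In the top camera its centre line is about 2.5 mm from the foot's centre, and its nose reaches about 37 mm past the foot's near edge. That implies a gap of about 6.7 mm, against the stated 4 to 6.5 mm, so within camera error.
- **Press:** At 11.5 N the fingertip stood at 60.2 mm, the height of a level pan, so the corner did not sink.
- **Scale and other things:** The clearer of my two before-and-after image comparisons put the scale's movement during the press at under 0.1 px in the enlarged view. The top-camera comparison was too weak to count. I touched none of the other things.

- **Force overshoot:** While lowering onto the corner, the press briefly read 28 N. That is under the 30 N limit but more than I meant, so I backed it off to 11.5 N.
- **Sideways force:** A sideways force of about 3 to 4 N remained on the tool, with about 8 N at the peak. Both are below the 10 N or so that shifts the scale.
- **Camera disagreement:** The two cameras disagreed by about 1 px (about 2 mm), within their stated calibration.

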